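# Top off the case column and hold a spring clip open over its index card

## Task

Set the green case with the yellow index card squarely on top of the two stacked blue cases, lined up with them, and let go of it. Then take the orange spring clip off its stand by its handles, squeeze it well open and lower it over the middle of the card's top edge so that the card stands between the gaping jaws without being touched. Finish while still holding the clip open there (so that a tag could be slipped in), with the column still square and where it stood and the vials and the tape roll left alone.

Things in the scene. Friction and masses are not known exactly. Their poses are not given: they have to be found in the camera images.
- carded_case: Green closed case to be stacked, on the bench at first: 130 mm (x) x 56 mm (y) x 34 mm high without its card, 0.18 to 0.35 kg, rigid, lid fixed shut, smooth sides. Origin at the centre of its underside, z up. A stiff upright yellow index card is fixed across the lid at x = +45 mm; the rest of the lid is free. It may be stacked with the card at either end.
- card_edge (a point): Centre of the card's top edge, 79 mm above the green case's underside, at its x = +45 mm, y = 0; axes as the green case. The card is 3 mm thick (x), 44 mm wide (y) and stands 45 mm above the lid, its lowest 6 mm in a black foot 12 x 50 mm.
- column_top: Upper blue case of the column, on which the green case goes: 130 mm (x) x 56 mm (y) x 34 mm high, rigid, lid fixed shut, flat on top, 0.35 kg. Origin at the centre of its underside, z up, so its lid is 68 mm above the bench. It lies loose on the lower one.
- column_bottom: Lower blue case, standing loose on the bench: 130 mm (x) x 56 mm (y) x 34 mm high, rigid, lid fixed shut, flat on top, 0.35 kg. Origin at the centre of its underside, z up.
- clip: Orange spring clip (like a big clothes peg), 0.07 kg, parked upright on its stand, handles up. Origin: middle of the pivot pin (along y, radius 5 mm); z up, x the way the handles are squeezed together. Handles are plates 26 mm wide (y), sloping out from x = +-8, z = 3 mm to x = +-24, z = 40 mm, 53 mm over all; squeezed fully nearly upright, 21 mm over all, tops at z = 46 mm.
- clip_mouth (a point): Point midway between the jaw tips, at z = -34 mm of the clip; axes as the clip. The jaws are 26 mm wide (y) and open along x when the handles are squeezed.
- clip_spread (a joint): Turn of each clip lever from shut, rad; both turn equally. 0 = shut (jaws 3 mm apart), 0.35 = solid stop, fully open (jaw tips 26 mm apart). The spring shuts it: squeezing the handle tops takes about 4 N at first, 8 N at full opening; the stop bears a harder grip (25 N).
- clip_stand: Grey stand fixed to the bench, base 70 mm (x) x 60 mm (y) x 12 mm, origin at the centre of its underside. On it an upright metal tongue 3 mm thick (x), 36 mm wide (y), top 64 mm above the bench. The clip's pin rests on the tongue's top, the shut jaws on either side of it; the opened clip is lifted straight up, more than 30 mm, to come free.
- vial_a: Bystander: capped sample vial with yellowish content, 27 mm across, 57 mm tall, origin at the centre of its underside.
- vial_b: Bystander: capped sample vial with purple content, 27 mm across, 57 mm tall, origin at the centre of its underside.
- tape_roll: Bystander: roll of beige tape lying flat, 104 mm across, 25 mm high, origin at the centre of its underside.
Things that resemble listed ones, but are neither listed nor needed, are in the scene too. There is more than one size of the clip; the job needs the larger.

How it is judged (in metres and radians):
On the way, in this order (a step that is already met when the one before it is completed fails the run):
1. the green case lies squarely on the column and has been let go (horizontal distance between carded_case and column_top below 0.009 m and angle between the x axis of carded_case and the x axis of column_top, either way round below 0.13 rad and z of carded_case in the frame of column_top between 0.031 and 0.037 m and angle between each of carded_case, column_bottom's own z axis and vertical below 0.05 rad and horizontal distance between column_top and column_bottom below 0.009 m and z of column_top in the frame of column_bottom between 0.031 and 0.037 m and contact force between the fingers and carded_case below 0.1 N and linear speed of carded_case below 0.02 m/s), for 0.2 s.
2. the clip is squeezed open and lifted clear of its stand (value of joint clip_spread above 0.1 rad and height (world z) of clip_mouth above 0.07 m and contact force between clip and clip_stand below 0.1 N), for 0.1 s.
3. the gaping clip is held around the card's top edge (value of joint clip_spread above 0.2 rad and x of clip_mouth in the frame of card_edge between -0.011 and 0.011 m and y of clip_mouth in the frame of card_edge between -0.016 and 0.016 m and z of clip_mouth in the frame of card_edge between -0.029 and -0.006 m and angle between the x axis of clip and the x axis of carded_case, either way round below 0.2 rad and angle between clip's own z axis and vertical below 0.25 rad and contact force between clip and carded_case below 0.3 N and contact force between clip and clip_stand below 0.2 N and contact force between clip and column_top below 0.2 N and contact force between the fingers and clip above 2 N), for 0.2 s.
At the end, for the whole second after the job is handed in: Cases within 9 mm of centred on each other, green within 0.13 rad of aligned, level. Clip at rest in the fingers, spread over 0.2 rad, upright and square to the card (0.2 rad), mouth 6 to 29 mm below the card edge, 11 mm across, 16 mm along at most, touching neither card nor case (all of step 3 and horizontal distance between carded_case and column_top below 0.009 m and angle between the x axis of carded_case and the x axis of column_top, either way round below 0.13 rad and z of carded_case in the frame of column_top between 0.031 and 0.037 m and angle between each of carded_case, column_bottom's own z axis and vertical below 0.05 rad and horizontal distance between column_top and column_bottom below 0.009 m and z of column_top in the frame of column_bottom between 0.031 and 0.037 m and linear speed of each of clip, carded_case below 0.02 m/s and height (world z) of clip above 0.12 m); the arm keeps its last pose, push and grip.
It fails at once if a vial or the tape roll is shifted by over 20 mm or knocked over (distance of any of vial_a, vial_b, tape_roll from where it was at the start of the episode above 0.02 m or angle between any of vial_a, vial_b, tape_roll's own z axis and vertical above 0.5 rad).
It fails at once if the blue cases are pushed more than 30 mm (distance of any of column_bottom, column_top from where it was at the start of the episode above 0.03 m).
It also fails if it takes over 48 s, if anything falls off the work surface, if the arm or the gripper's body presses on something with over 40 N, if the wrist force passes 120 N, or if a joint passes its speed limit or range.

## Robot

A 6-joint arm with a two-finger parallel gripper is mounted at the origin on a cart in front of the work surface, level with it; the furniture and walls round the work are solid. World frame = base frame: x ahead of the robot, y to its left, z up, the work surface at z = 0. Lengths are in mm, angles in degrees, forces in N, time in s.
With the tool pointing down it reaches from about 300 to 850 mm from the base axis. Payload 4.2 kg.
Tool frame: the origin (TCP) lies at the centre of the arm's flange, where the gripper is bolted on; the fingertips stand 191 mm ahead of it and the grasp point (between the pads) lies 172 mm ahead of it; z points along the fingers, y is the direction in which the jaws open and shut (so a half turn about z gives the same grasp; the last joint's range is limited). The gripper opens to 91 mm and grips with 3 to 60 N. Pads are 32 mm wide; open, the fingers measure 118 mm over their backs; the gripper's body (76 mm by 178 mm) begins 60 mm behind the grasp point.
Start: joints at [68.067, 18.312, 89.639, -0, 72.044, -1.146], TCP at [204.06, 537.571, 404.776] pointing down, gripper open.
Joint ranges: [-177.97, 177.97], [-48.28, 115.42], [12.27, 149.76], [-77.06, 257.06], [2.81, 150.46], [-146.56, 146.56]. Speed limits (degrees/s): [147.25, 147.25, 180, 180, 180, 180].

## Interface

Orientations are given as [roll, pitch, yaw] about the fixed x, y, z axes, in that order (R = Rz(yaw) Ry(pitch) Rx(roll)).
In Python, from workcell import status, vision, ticket gives the robot as it stands.
- The arm moves only by the shell command python3 -m jog 'ROWS' [FORCE]. ROWS is JSON, a list of rows, each a list of 7 numbers: the finger opening in m, from 0 to 0.0912, then the shift along the tool's x, y, z in m, then the turn, a rotation vector about the tool's x, y, z in rad. A call has 1 to 12 rows; each row shifts and turns the commanded pose from where the row before left it, along the tool's axes as they then stand; what a row does not reach is not made up. A row lasts 1/8 s, in which the tool goes at most 62.5 mm and 10.7 degrees, less where a joint would pass 70% of its speed; a pose out of reach is approached as far as the arm can. A call with a gripper value outside its range is refused whole. The fingers move at their own pace and stop on an object; FORCE is the grip in N (left out, the last holds). Time passes only in rows, so rows that do not move let the fingers close. It gives the time, the measured TCP pose, the force and the opening at its end, in the units of the state.
- status.state(): the state, without advancing time (a new reading comes with each control period).
- vision.grab_frame(name): name is "scene" or "top" or "wrist"; returns a dict with "color" (400x640x3 uint8, blue, green, red), "depth" (400x640 float32, mm along the optical axis (not along the pixel's ray), 0 where there is no reading), "fov_y" (degrees; the focal length in pixels is half the picture's height over the tangent of half this angle, whatever the lens; pixels are square), "cx", "cy" (the principal point, pixels), "k1" (the pictures are not rectified: a ray, as slopes to the right and down, at radius r is drawn at 1 + k1 r^2 times it, then the intrinsics apply), "pose" (4x4, takes a point from camera to world coordinates). Camera axes: x right, y down, z forward; pixel columns grow to the right and rows downward; lengths in mm; the calibration is good to about 2 mm. A picture is of the moment at which its call begins.
- ticket.job_done(): hands the job in, once; it reports no verdict.
Trained networks look in the newest picture that a camera, given by its name, has taken for a name from the list of things; names that differ only in an ending like _2 or _b are one class to them, and where a whole thing is asked for, a point or a joint stands for the part that bears it (a point fixed in the world has none). Each returns a list of dicts, best first, with "p" (0 to 1); they miss things now and then, are a little off and sometimes report something else, mostly with a low value. They report only what shows in the picture. A call takes as long as a camera call. They do not tell look-alikes from the thing itself.
- vision.find_in(camera, label): "location" ([x, y, z] in mm, in world coordinates, good to about 4 mm: the middle of the surface that is visible of it).
- vision.silhouettes(camera, label): "pixels" (400x640 bool, what is visible of it).
The state is a dict: "time_s": time; "qpos": joint angles; "qvel": joint speeds; "effort": joint torques, N m; "ee_pos": TCP position; "ee_rot": TCP orientation; "force": force on the tool from outside, world axes, zero at the start; "torque": the same for the moment, N m; "gripper_width": finger opening in mm.
Only numpy, scipy, OpenCV 4.12 (cv2) and the standard library are available. Lean on these libraries where they do the work, as an engineer would, in place of code of your own. Each camera call takes 0.05 s, during which the arm holds its last target.

## Working session

There is one attempt and no reset: what is moved stays moved. The work goes in short steps, Python scripts to look and compute and a shell command to move; the robot and the scene stay as the last step left them, time stands still between calls to the robot, and variables do not carry over. Pictures are saved under pics/ and viewed, and the job is handed in when it is done.

```bash
ls; mkdir -p pics
python3 - <<'E'
from workcell import status, vision
import cv2, numpy as np
print(status.state())
for n in ["scene","top","wrist"]:
    f=vision.grab_frame(n)
    cv2.imwrite(f"pics/{n}0.png",f["color"])
    print(n,f["fov_y"],f["cx"],f["cy"],f["k1"],np.round(f["pose"],3).tolist())
E
```

```text
pics
{'time_s': 0.0, 'qpos': array([ 6.80685620e+01,  1.83503109e+01,  8.97060414e+01, -9.71718413e-04,
        7.20444491e+01, -1.14596919e+00]), 'qvel': array([ 0.00988131,  0.0840571 , -0.02991154,  0.05261535, -0.01013315,
       -0.0205238 ]), 'effort': array([-1.78559738e-03, -4.12461877e+01, -2.31970650e+01,  7.25733046e-02,
        4.58965043e-02, -1.16104393e-04]), 'ee_pos': array([203.98752173, 537.41528859, 403.9358003 ]), 'ee_rot': array([-1.79899200e+02, -1.09230713e-03,  1.59214831e+02]), 'force': array([-1.1253583 ,  0.17475799, -0.21717898]), 'torque': array([ 0.03580452,  0.01445901, -0.05585536]), 'gripper_width': 91.03318211445882}
scene 51.89172738227883 322.79139520200795 200.83669446542635 -0.08623249844784482 [[0.756, -0.44, 0.485, 196.387], [-0.655, -0.52, 0.549, -180.089], [0.011, -0.732, -0.681, 648.952], [0.0, 0.0, 0.0, 1.0]]
top 53.10853901126022 320.1447450449715 195.6485140786359 -0.06263268675971048 [[-0.02, -0.985, 0.172, 452.375], [-1.0, 0.021, 0.008, 293.462], [-0.012, -0.172, -0.985, 1050.321], [0.0, 0.0, 0.0, 1.0]]
wrist 64.07234665774217 310.9838505930521 197.32097103666183 -0.03136740686385388 [[0.356, 0.896, 0.266, 127.322], [0.934, -0.341, -0.103, 566.403], [-0.001, 0.285, -0.958, 382.477], [0.0, 0.0, 0.0, 1.0]]
```

View pics/scene0.png

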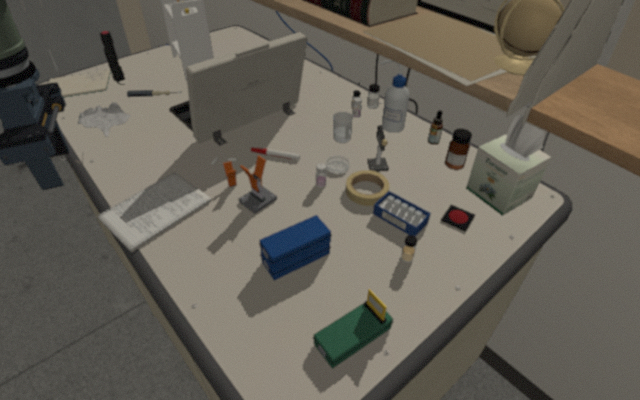

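View pics/top0.png

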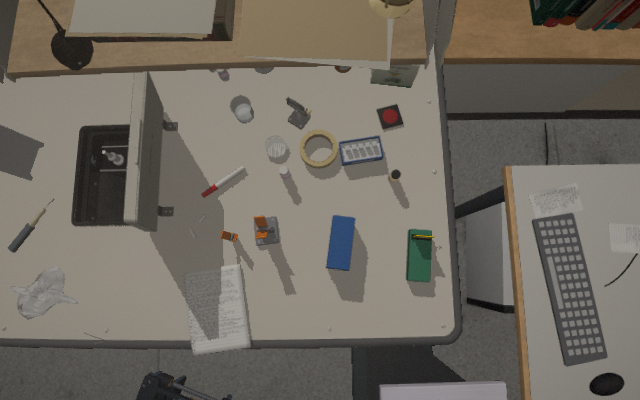

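View pics/wrist0.png

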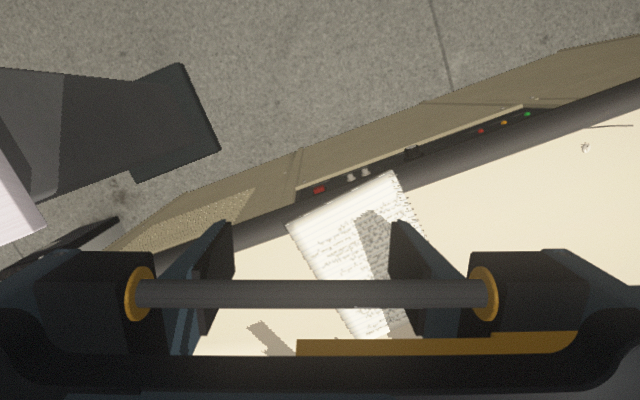

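```bash
cat > h.py <<'E'
import numpy as np, cv2
from workcell import status, vision
def rays(f,uv):
    uv=np.atleast_2d(np.asarray(uv,float)); h=f["color"].shape[0]
    fl=h/2/np.tan(np.radians(f["fov_y"]/2))
    K=np.array([[fl,0,f["cx"]],[0,fl,f["cy"]],[0,0,1.]])
    return cv2.undistortPoints(uv[:,None].copy(),K,np.array([f["k1"],0,0,0.]))[:,0]
def at_z(f,uv,z):
    s=rays(f,uv); P=f["pose"]; d=np.c_[s,np.ones(len(s))]@P[:3,:3].T
    return P[:3,3]+d*((z-P[2,3])/d[:,2])[:,None]
def cloud(f,mask=None):
    m=f["depth"]>0
    if mask is not None: m&=mask
    v,u=np.nonzero(m); z=f["depth"][v,u]; s=rays(f,np.c_[u,v])
    p=np.c_[s*z[:,None],z]
    return p@f["pose"][:3,:3].T+f["pose"][:3,3], np.c_[u,v]
def proj(f,X):
    X=np.atleast_2d(X); P=f["pose"]; c=(X-P[:3,3])@P[:3,:3]
    s=c[:,:2]/c[:,2:]; r2=(s**2).sum(1,keepdims=True)
    h=f["color"].shape[0]; fl=h/2/np.tan(np.radians(f["fov_y"]/2))
    return s*(1+f["k1"]*r2)*fl+[f["cx"],f["cy"]]
def crop(f,x0,y0,x1,y1,k,name):
    cv2.imwrite("pics/"+name,cv2.resize(f["color"][y0:y1,x0:x1],None,fx=k,fy=k,interpolation=cv2.INTER_CUBIC))
E
python3 - <<'E'
from h import *
for n in ["scene","top"]:
    f=vision.grab_frame(n)
    np.save(f"pics/{n}1.npy",f,allow_pickle=True)
    for l in ["carded_case","column_top","column_bottom","clip","clip_stand","vial_a","tape_roll","card_edge"]:
        r=vision.find_in(n,l); s=vision.silhouettes(n,l)
        print(n,l,[(np.round(a["location"]).tolist(),round(a["p"],2)) for a in r][:4])
        for a in s[:3]:
            if a["p"]<0.3: continue
            c,uv=cloud(f,a["pixels"])
            print("   sil p%.2f n%d px %s"%(a["p"],a["pixels"].sum(),np.round(uv.mean(0))), "zmax %.0f"%np.percentile(c[:,2],97))
            if "c" in l and len(c)>80:
                zt=np.percentile(c[:,2],90)
                t=c[abs(c[:,2]-np.median(c[:,2]))<8]
                print("    med z %.1f"%np.median(c[:,2]), "rect",[np.round(q,1) for q in cv2.minAreaRect(t[:,:2].astype(np.float32))])
f=np.load("pics/scene1.npy",allow_pickle=True).item()
crop(f,200,130,300,220,6,"clips.png")
E
```

```text
scene carded_case [([464.0, 46.0, 37.0], 0.84)]
   sil p0.67 n2935 px [353. 331.] zmax 67
    med z 32.0 rect [array([472.2,  50.6]), array([ 57.4, 132.9]), np.float64(83.8)]
   sil p0.47 n2339 px [294. 241.] zmax 68
    med z 65.3 rect [array([506.7, 250.9]), array([ 58.6, 132.7]), np.float64(82.0)]
scene column_top [([558.0, 444.0, 90.0], 0.48)]
   sil p0.78 n2251 px [294. 241.] zmax 68
    med z 65.4 rect [array([506.7, 251. ]), array([ 58.6, 132.7]), np.float64(81.9)]
scene column_bottom [([490.0, 228.0, 23.0], 0.81)]
   sil p0.72 n756 px [296. 262.] zmax 32
    med z 17.8 rect [array([495.1, 229.5]), array([ 49.4, 138.5]), np.float64(59.4)]
scene clip [([530.0, 524.0, 41.0], 0.74), ([553.0, 442.0, 80.0], 0.6)]
   sil p0.72 n306 px [256. 173.] zmax 108
    med z 78.3 rect [array([544.9, 441.4]), array([32.3, 25.6]), np.float64(13.9)]
   sil p0.55 n161 px [230. 173.] zmax 56
    med z 39.1 rect [array([528.4, 529.8]), array([30.8, 17.4]), np.float64(72.7)]
scene clip_stand [([539.0, 435.0, 14.0], 0.65)]
   sil p0.93 n627 px [257. 199.] zmax 45
    med z 10.2 rect [array([545.1, 44
[... 1166 characters left out ...]
ray([530.5, 532.8]), array([27.7, 18.1]), np.float64(80.9)]
top clip_stand [([537.0, 430.0, 10.0], 0.58), ([547.0, 442.0, 86.0], 0.28)]
   sil p0.68 n354 px [270. 232.] zmax 20
    med z 12.8 rect [array([545.9, 444.6]), array([69.4, 59.8]), np.float64(7.0)]
top vial_a [([691.0, 391.0, 56.0], 0.69), ([545.0, 441.0, 84.0], 0.67), ([675.0, 111.0, 56.0], 0.57)]
   sil p0.62 n110 px [393. 176.] zmax 60
   sil p0.62 n291 px [261. 227.] zmax 113
top tape_roll [([764.0, 300.0, 24.0], 0.58)]
   sil p0.76 n686 px [319. 149.] zmax 28
top card_edge [([472.0, 49.0, 36.0], 0.79)]
   sil p0.88 n1300 px [418. 255.] zmax 56
    med z 34.3 rect [array([474.1,  54.3]), array([ 57.5, 132.4]), np.float64(85.1)]
```

View pics/clips.png

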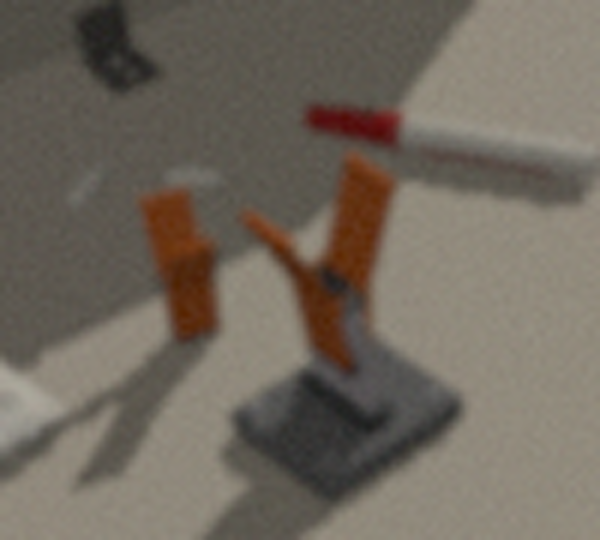

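Run:
```python
from h import *
print(status.state()["time_s"])
F={n:np.load(f"pics/{n}1.npy",allow_pickle=True).item() for n in["scene","top"]}
def lid(f,x0,y0,r,zlo,zhi):
    c,uv=cloud(f); m=(np.hypot(c[:,0]-x0,c[:,1]-y0)<r)&(c[:,2]>zlo)&(c[:,2]<zhi)
    return c[m],uv[m]
def boxfit(c,a,b):
    # robust rect: PCA angle + mid-extents
    from scipy.optimize import minimize
    p=c[:,:2]; m=p.mean(0)
    w,v=np.linalg.eigh(np.cov(p.T)); d=v[:,1]; d=d*np.sign(d[0]); ang=np.arctan2(d[1],d[0])
    q=(p-m)@np.array([[d[0],-d[1]],[d[1],d[0]]])
    lo,hi=np.percentile(q,1,axis=0),np.percentile(q,99,axis=0)
    cc=m+np.array([[d[0],-d[1]],[d[1],d[0]]])@((lo+hi)/2)
    return np.degrees(ang),cc,hi-lo,len(p),c[:,2].mean(),m
for n,f in F.items():
    print(n,"blue",boxfit(lid(f,507,252,85,58,80)[0],0,0))
    print(n,"green",boxfit(lid(f,473,54,85,26,41)[0],0,0))
    c,uv=lid(f,473,54,100,45,90); print("  card",c.mean(0),c[:,2].max(),np.round(uv.mean(0)))
    print(n,"stand",boxfit(lid(f,546,444,60,7,18)[0],0,0))
    c,uv=lid(f,546,444,60,60,130); 
    t=c[c[:,2]>98]; print("  clip",c.mean(0),np.percentile(c[:,2],99), "tops",len(t),t[t[:,0]>546].mean(0),t[t[:,0]<546].mean(0))
```

```text
1.85
scene blue (np.float64(-8.501274119428517), array([506.69454665, 251.16072526]), array([127.40620479,  55.57152587]), 1632, np.float64(65.60702566406823), array([503.58238565, 248.69447383]))
scene green (np.float64(-9.530764937331401), array([471.62563811,  49.2271028 ]), array([127.32766031,  57.03534423]), 2209, np.float64(32.23076791341565), array([464.14432192,  49.10995072]))
  card [517.42592144  45.6866102   63.3568787 ] 79.32260691122565 [376. 303.]
scene stand (np.float64(-16.84935217150569), array([543.9251759 , 438.49824542]), array([75.74829111, 62.15301985]), 435, np.float64(10.772726791602297), array([540.96998626, 437.14950743]))
  clip [549.3685659  441.76138107  86.27362823] 110.47934543231354 tops 80 [566.7704966  444.1403043  104.53813236] [522.79970341 437.75057124 106.84842769]
top blue (np.float64(-8.298472727602485), array([508.27366829, 252.99444469]), array([128.98452815,  54.79089565]), 1234, np.float64(68.38232174523894), array([507.42696646, 253.18371341]))
top green (np.float64(-4.827894923511148), array([472.87994494,  54.4168079 ]), array([129.02650799,  56.32679934]), 1131, np.float64(34.29337190108502), array([469.62691024,  55.51322086]))
  card [517.58575319  51.60231299  71.93121859] 84.67537310467958 [423. 236.]
top stand (np.float64(-21.509935606211364), array([545.09549904, 443.87594849]), array([79.84888091, 73.19079572]), 362, np.float64(12.69174479094075), array([539.99089937, 438.18949935]))
  clip [547.8804429  444.75654779  90.22426626] 114.4561364690099 tops 90 [566.80489904 447.36974834 106.55185019] [523.58815008 442.3110922  108.31571535]
```

```bash
cat >> h.py <<'E'
from scipy.spatial.transform import Rotation as Ro
def delta(xyz,yaw):
    s=status.state(); p=s["ee_pos"]; y=s["ee_rot"][2]
    dy=(yaw-y+180)%360-180
    R=Ro.from_euler("xyz",s["ee_rot"],degrees=True)
    T=Ro.from_euler("xyz",[180,0,yaw],degrees=True)
    d=np.array(xyz)-p
    print("t%.2f"%s["time_s"],"pos",np.round(p,1),"rpy",np.round(s["ee_rot"],2),"w%.1f"%s["gripper_width"],"F",np.round(s["force"],1))
    print("world d",np.round(d,1),"| turn rotvec",np.round((R.inv()*T).as_rotvec(),4),"| shift (m) tool axes before turn",np.round(R.inv().apply(d)/1000,4),"after turn",np.round(T.inv().apply(d)/1000,4))
E
python3 -c "
from h import *
delta([460.5,54,400],175)"
```

```text
t1.85 pos [204.1 537.6 404.8] rpy [180.     0.   159.21] w91.3 F [-0.3  0.5 -0.6]
world d [ 256.4 -483.6   -4.8] | turn rotvec [ 0.      0.     -0.2755] | shift (m) tool axes before turn [-0.4113 -0.3611  0.0048] after turn [-0.2976 -0.4594  0.0048]
```

```bash
python3 -m jog '[[0.0912,0,0,0,0,0,-0.138],[0.0912,0,0,0,0,0,-0.138],[0.0912,-0.03,-0.046,0,0,0,0],[0.0912,-0.03,-0.046,0,0,0,0],[0.0912,-0.03,-0.046,0,0,0,0],[0.0912,-0.03,-0.046,0,0,0,0],[0.0912,-0.03,-0.046,0,0,0,0],[0.0912,-0.03,-0.046,0,0,0,0],[0.0912,-0.03,-0.046,0,0,0,0],[0.0912,-0.03,-0.046,0,0,0,0],[0.0912,-0.03,-0.046,0,0,0,0],[0.0912,-0.03,-0.046,0,0,0,0]]' 25; python3 -c "
from h import *
f=vision.grab_frame('wrist'); cv2.imwrite('pics/w1.png',f['color']); np.save('pics/w1.npy',f,allow_pickle=True)
delta([460.5,54,280],175)"
```

```text
time_s: 3.35
ee_pos: [463.6, 51.5, 405.1]
ee_rot: [180.0, 0.1, 175.0]
force: [1.1, 1.2, 0.2]
gripper_width: 91.5
t3.40 pos [466.2  47.3 405. ] rpy [-179.73    0.26  174.84] w91.3 F [ 3.3 -4.7 -1.3]
world d [  -5.7    6.7 -125. ] | turn rotvec [-0.0047  0.0045 -0.0027] | shift (m) tool axes before turn [0.0069 0.0068 0.1249] after turn [0.0063 0.0062 0.125 ]
```

View pics/w1.png

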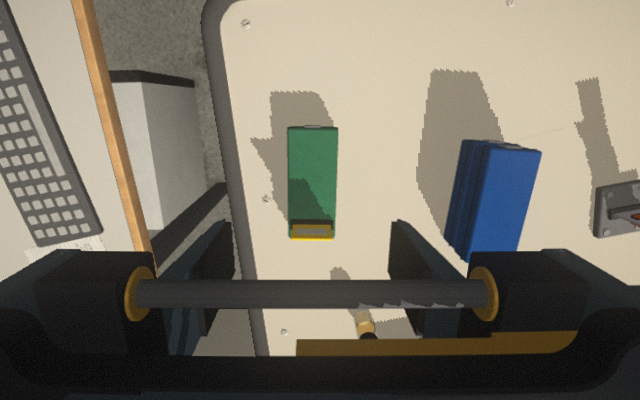

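```bash
cat >> h.py <<'E'
def lidfit(f,x0,y0,r,zlo,zhi,hue):
    c,uv=cloud(f); hsv=cv2.cvtColor(f["color"],cv2.COLOR_BGR2HSV)[uv[:,1],uv[:,0]]
    m=(np.hypot(c[:,0]-x0,c[:,1]-y0)<r)&(c[:,2]>zlo)&(c[:,2]<zhi)&(hsv[:,0]>hue[0])&(hsv[:,0]<hue[1])&(hsv[:,1]>90)
    r=cv2.minAreaRect(c[m][:,:2].astype(np.float32)); w=np.degrees
    p=c[m][:,:2]; best=None
    for a in np.radians(np.arange(-20,20,.25)):
        q=p@np.array([[np.cos(a),-np.sin(a)],[np.sin(a),np.cos(a)]])
        lo,hi=np.percentile(q,1.,axis=0),np.percentile(q,99.,axis=0)
        A=np.prod(hi-lo)
        if best is None or A<best[0]: best=(A,np.degrees(a),np.array([[np.cos(a),-np.sin(a)],[np.sin(a),np.cos(a)]])@((lo+hi)/2),hi-lo)
    print("n",m.sum(),"yaw %.1f"%best[1],"c",np.round(best[2],1),"size",np.round(best[3],1),"z %.1f"%np.median(c[m][:,2]))
E
python3 -c "
from h import *
for n in ['w1','top1','scene1']:
    f=np.load(f'pics/{n}.npy',allow_pickle=True).item(); print(n)
    lidfit(f,472,54,90,25,42,(50,90)); lidfit(f,507,252,90,58,76,(100,130))
delta([460.5,54,280],175)"
```

```text
w1
n 3200 yaw -3.7 c [459.5  53.8] size [96.6 51.3] z 32.4
n 5592 yaw -8.8 c [502.6 251.4] size [116.5  53.8] z 66.3
top1
n 986 yaw -5.8 c [473.6  55.2] size [124.1  53.6] z 34.4
n 1154 yaw -7.8 c [507.8 254.3] size [125.7  52.5] z 68.5
scene1
n 1953 yaw -6.2 c [469.7  49. ] size [121.1  51.8] z 32.0
n 1499 yaw -8.5 c [505.7 249.3] size [124.8  51.6] z 66.0
t3.40 pos [466.2  47.3 405. ] rpy [-179.73    0.26  174.84] w91.3 F [ 3.3 -4.7 -1.3]
world d [  -5.7    6.7 -125. ] | turn rotvec [-0.0047  0.0045 -0.0027] | shift (m) tool axes before turn [0.0069 0.0068 0.1249] after turn [0.0063 0.0062 0.125 ]
```

```bash
python3 -m jog '[[0.0912,0.002,0,0.05,0,0,0],[0.0912,0,0,0.05,0,0,0],[0.0912,0,0,0.03,0,0,0],[0.0912,0,0,0,0,0,0],[0.0912,0,0,0,0,0,0]]'; python3 -c "
from h import *
f=vision.grab_frame('wrist'); cv2.imwrite('pics/w2.png',f['color']); np.save('pics/w2.npy',f,allow_pickle=True)
lidfit(f,472,54,90,25,42,(50,90))
delta([460.5,54,197],175)"
```

```text
time_s: 4.03
ee_pos: [461.7, 53.7, 275.9]
ee_rot: [180.0, 0.1, 175.0]
force: [0.6, 0.1, -0.0]
gripper_width: 91.0
n 9374 yaw -6.2 c [461.4  53.1] size [100.7  52.6] z 32.4
t4.08 pos [461.8  53.7 276.3] rpy [179.96   0.19 175.04] w91.3 F [0.1 0.3 0.9]
world d [ -1.3   0.3 -79.3] | turn rotvec [0.0007 0.0032 0.0006] | shift (m) tool axes before turn [0.0016 0.0002 0.0793] after turn [0.0013 0.0002 0.0793]
```

View pics/w2.png

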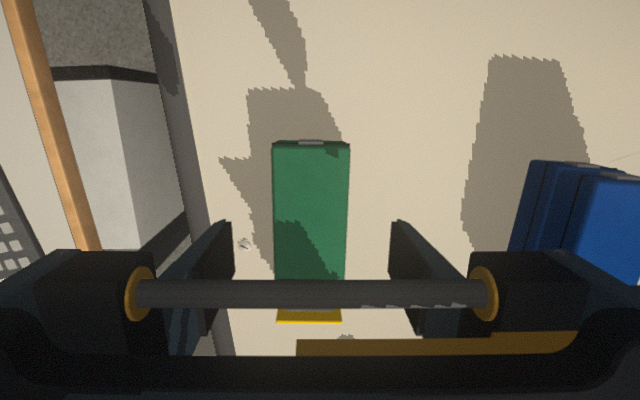

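```bash
python3 -m jog '[[0.0912,0.001,0,0.04,0,0,0],[0.0912,0,0,0.03,0,0,0],[0.0912,0,0,0.009,0,0,0],[0.0912,0,0,0,0,0,0],[0.04,0,0,0,0,0,0],[0.04,0,0,0,0,0,0],[0.04,0,0,0,0,0,0],[0.04,0,0,0,0,0,0],[0.04,0,0,0,0,0,0]]' 30; python3 -c "
from h import *
delta([460.5,54,197],175)"
```

```text
time_s: 5.2
ee_pos: [460.1, 53.5, 196.0]
ee_rot: [180.0, 0.0, 175.0]
force: [-1.1, -0.5, 4.0]
gripper_width: 55.9
t5.20 pos [460.1  53.5 196. ] rpy [1.8000e+02 2.0000e-02 1.7504e+02] w55.9 F [-1.1 -0.5  4. ]
world d [0.4 0.5 1. ] | turn rotvec [0.     0.0004 0.0006] | shift (m) tool axes before turn [-0.0003  0.0005 -0.001 ] after turn [-0.0003  0.0005 -0.001 ]
```

```bash
python3 -m jog '[[0.04,0,0,-0.02,0,0,0],[0.04,0,0,-0.04,0,0,0],[0.04,0,0,-0.04,0,0,0],[0.04,0,0,-0.03,0,0,0],[0.04,0,0,0,0,0,0],[0.04,0,0,0,0,0,0]]'; python3 -c "
from h import *
f=vision.grab_frame('top'); cv2.imwrite('pics/t2.png',f['color']); np.save('pics/t2.npy',f,allow_pickle=True)
g=vision.grab_frame('scene'); cv2.imwrite('pics/s2.png',g['color'][100:,150:500]); np.save('pics/s2.npy',g,allow_pickle=True)
delta([460.5,54,197],175)
lidfit(f,507,252,90,58,76,(100,130))
lidfit(f,472,54,90,145,180,(45,95));lidfit(g,472,54,90,145,180,(45,95))"
```

```text
time_s: 5.95
ee_pos: [459.4, 53.5, 324.3]
ee_rot: [-180.0, -0.2, 175.0]
force: [0.7, -0.2, -2.7]
gripper_width: 56.0
t6.05 pos [459.5  53.5 324. ] rpy [-179.97   -0.22  175.02] w56.1 F [ 0.2 -0.8 -2.4]
world d [   1.     0.5 -127. ] | turn rotvec [-0.0005 -0.0038  0.0004] | shift (m) tool axes before turn [-0.0014  0.0006  0.127 ] after turn [-0.001   0.0006  0.127 ]
n 1149 yaw -8.8 c [508.  254.2] size [125.6  52.6] z 68.5
n 490 yaw -4.5 c [472.7  56.2] size [126.1  52.4] z 162.5
n 1143 yaw -5.5 c [440.3  53.2] size [66.5 54. ] z 159.9
```

View pics/t2.png

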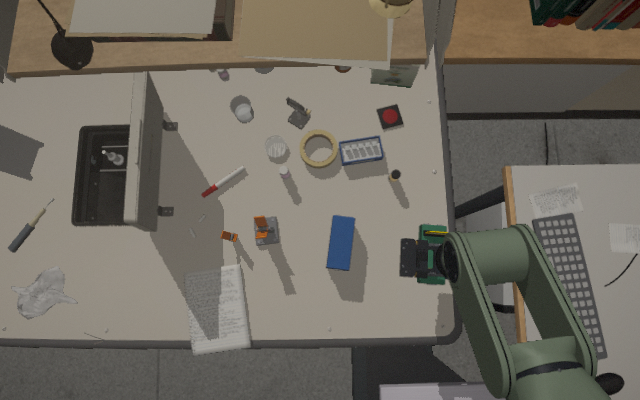

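View pics/s2.png

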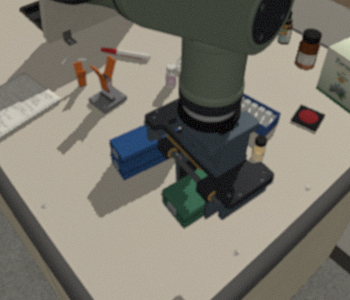

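```bash
python3 -c "
from h import *
delta([494.9,252.8,324],171.5)"
```

```text
t6.05 pos [459.5  53.5 324. ] rpy [-179.97   -0.22  175.02] w56.1 F [ 0.2 -0.8 -2.4]
world d [ 35.4 199.3   0. ] | turn rotvec [-0.0007 -0.0037  0.0615] | shift (m) tool axes before turn [-1.800e-02  2.016e-01 -2.000e-04] after turn [-0.0056  0.2023 -0.    ]
```

```bash
python3 -m jog '[[0.04,0,0,0,0,0,0.031],[0.04,0,0.02,0,0,0,0.03],[0.04,-0.001,0.04,0,0,0,0],[0.04,-0.001,0.045,0,0,0,0],[0.04,-0.002,0.045,0,0,0,0],[0.04,-0.002,0.035,0,0,0,0],[0.04,0,0.017,0,0,0,0],[0.04,0,0,0,0,0,0],[0.04,0,0,0,0,0,0]]'; python3 -c "
from h import *
f=vision.grab_frame('top'); crop(f,270,160,410,310,4,'t3.png'); np.save('pics/t3.npy',f,allow_pickle=True)
g=vision.grab_frame('wrist'); cv2.imwrite('pics/w3.png',g['color']); np.save('pics/w3.npy',g,allow_pickle=True)
delta([494.9,252.8,264],171.5)
lidfit(f,507,252,90,145,180,(45,95))"
```

```text
time_s: 7.18
ee_pos: [494.9, 251.5, 325.4]
ee_rot: [-179.9, -0.1, 171.5]
force: [-0.5, 0.9, -2.1]
gripper_width: 56.0
t7.28 pos [495.  251.4 325.8] rpy [-1.7997e+02 -2.0000e-02  1.7145e+02] w55.9 F [-0.  -0.3 -2.1]
world d [ -0.1   1.4 -61.8] | turn rotvec [-0.0005 -0.0003 -0.0008] | shift (m) tool axes before turn [0.0003 0.0014 0.0618] after turn [0.0003 0.0014 0.0618]
n 4 yaw 11.0 c [509.5 252. ] size [126.7   4.7] z 164.2
```

View pics/t3.png

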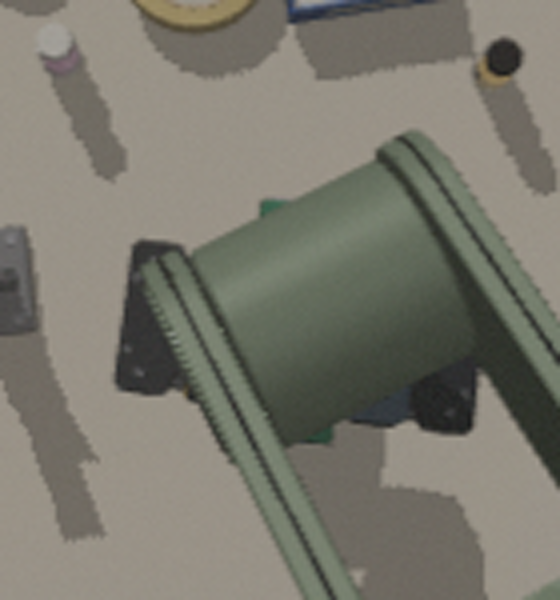

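View pics/w3.png

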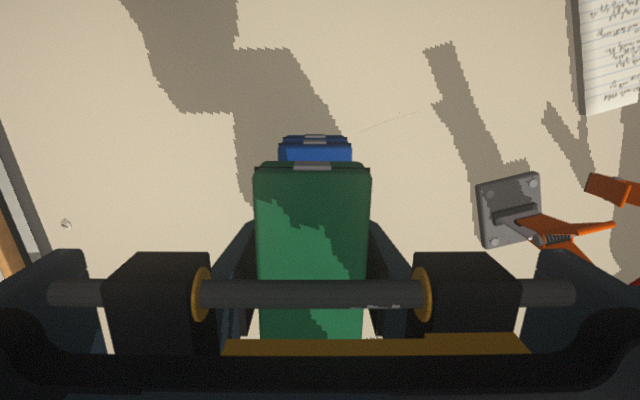

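Run:
```python
from h import *
g=np.load('pics/w3.npy',allow_pickle=True).item()
crop(g,230,110,400,240,4,'w3c.png')
c,uv=cloud(g); hsv=cv2.cvtColor(g["color"],cv2.COLOR_BGR2HSV)[uv[:,1],uv[:,0]]
R=Ro.from_euler("xyz",[180,0,171.45],degrees=True)
q=R.inv().apply(c-np.array([495,251.4,325.8]))
for nm,h,z in(("blue",(100,130),(58,75)),("green",(45,95),(150,175))):
    m=(hsv[:,0]>h[0])&(hsv[:,0]<h[1])&(hsv[:,1]>110)&(c[:,2]>z[0])&(c[:,2]<z[1])&(abs(q[:,0])<110)&(abs(q[:,1])<60)
    p=q[m]; print(nm,m.sum(),"near end x",np.percentile(p[:,0],[95,99]),"z",np.median(c[m][:,2]))
    for lo,hi in((30,45),(45,55),(55,63),(63,70),(70,80)):
        s=p[(p[:,0]>lo)&(p[:,0]<hi)]
        if len(s)>20: print("  x",lo,hi,"y",np.percentile(s[:,1],[1,99]).round(1),"mid",np.percentile(s[:,1],[1,99]).mean().round(1),len(s))
```

```text
blue 1136 near end x [51.43921731 51.73896537] z 66.26365332858698
  x 30 45 y [-24.1  29.1] mid 2.5 433
  x 45 55 y [-23.9  28.4] mid 2.2 703
green 11160 near end x [41.3944494  47.74690352] z 161.92871491028393
  x 30 45 y [-24.5  18.1] mid -3.2 1829
  x 45 55 y [-16.8  15.5] mid -0.6 281
```

View pics/w3c.png

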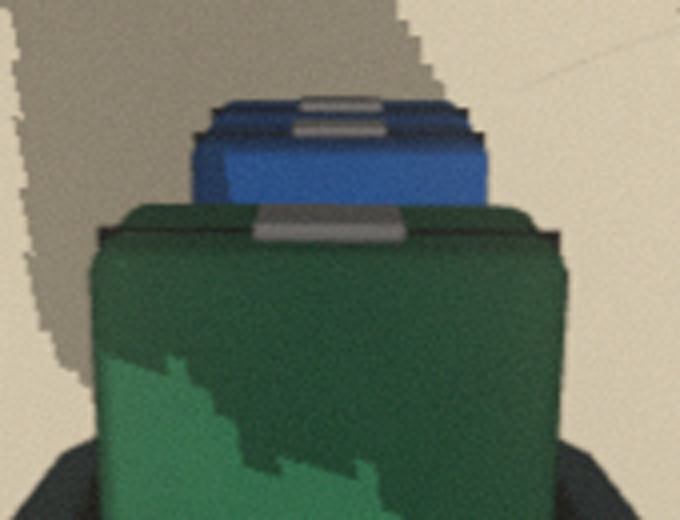

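```bash
python3 -m jog '[[0.04,0,0.001,0.02,0,0,0],[0.04,0,0.001,0.02,0,0,0],[0.04,0,0,0.012,0,0,0],[0.04,0,0,0.006,0,0,0],[0.04,0,0,0,0,0,0],[0.04,0,0,0,0,0,0]]'; python3 -c "
from h import *
g=vision.grab_frame('wrist'); crop(g,200,60,430,240,3,'w4.png')
delta([494.9,252.8,264],171.5)"
```

```text
time_s: 8.02
ee_pos: [495.7, 254.6, 268.4]
ee_rot: [180.0, 0.1, 171.5]
force: [-0.5, 0.3, -2.5]
gripper_width: 55.9
t8.07 pos [495.7 254.6 268.4] rpy [1.7995e+02 7.0000e-02 1.7153e+02] w55.8 F [-0.5  0.3 -2.3]
world d [-0.8 -1.8 -4.4] | turn rotvec [0.0009 0.0012 0.0005] | shift (m) tool axes before turn [ 0.0005 -0.0019  0.0044] after turn [ 0.0005 -0.0019  0.0044]
```

View pics/w4.png

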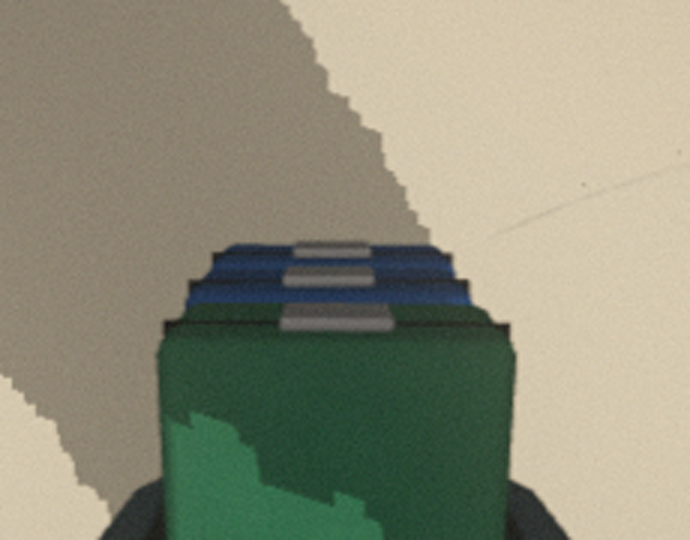

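```bash
python3 -m jog '[[0.04,0.0005,-0.0012,0.002,0,0,0],[0.04,0,0,0.002,0,0,0],[0.04,0,0,0,0,0,0],[0.04,0,0,0,0,0,0]]'; python3 -c "
from h import *
g=vision.grab_frame('wrist'); crop(g,200,60,430,240,3,'w5.png')
delta([494.9,252.8,264],171.5)"
```

```text
time_s: 8.57
ee_pos: [494.8, 253.4, 264.0]
ee_rot: [180.0, 0.0, 171.5]
force: [-1.7, -0.4, 2.4]
gripper_width: 56.1
t8.62 pos [494.8 253.5 264.1] rpy [1.7999e+02 2.0000e-02 1.7154e+02] w56.1 F [-1.5 -0.1  2.5]
world d [ 0.1 -0.7 -0.1] | turn rotvec [0.0002 0.0003 0.0006] | shift (m) tool axes before turn [-0.0002 -0.0006  0.0001] after turn [-0.0002 -0.0006  0.0001]
```

View pics/w5.png

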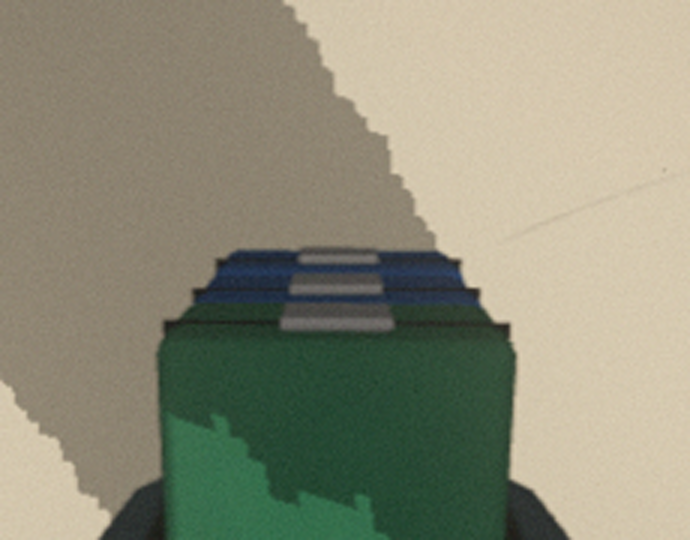

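```bash
python3 -m jog '[[0.062,0,0,0,0,0,0],[0.07,0,0,0,0,0,0],[0.09,0,0,0,0,0,0],[0.09,0,0,0,0,0,0],[0.09,0,0,-0.01,0,0,0],[0.09,0,0,-0.03,0,0,0],[0.09,0,0,-0.05,0,0,0],[0.09,0,0,-0.05,0,0,0],[0.09,0,0,0,0,0,0],[0.09,0,0,0,0,0,0]]'; python3 -c "
from h import *
g=vision.grab_frame('wrist'); cv2.imwrite('pics/w6.png',g['color']); np.save('pics/w6.npy',g,allow_pickle=True)
delta([545,443,400],96.5)"
```

```text
time_s: 9.88
ee_pos: [494.4, 253.2, 403.6]
ee_rot: [-180.0, -0.0, 171.5]
force: [-0.1, -0.8, -0.1]
gripper_width: 89.7
t9.93 pos [494.4 253.2 402.8] rpy [-1.7993e+02 -1.1000e-01  1.7153e+02] w89.9 F [-0.5 -0.2  0.2]
world d [ 50.6 189.8  -2.8] | turn rotvec [-2.2000e-03 -8.0000e-04  1.3096e+00] | shift (m) tool axes before turn [-0.0221  0.1952  0.0025] after turn [0.1829 0.0718 0.0028]
```

View pics/w6.png

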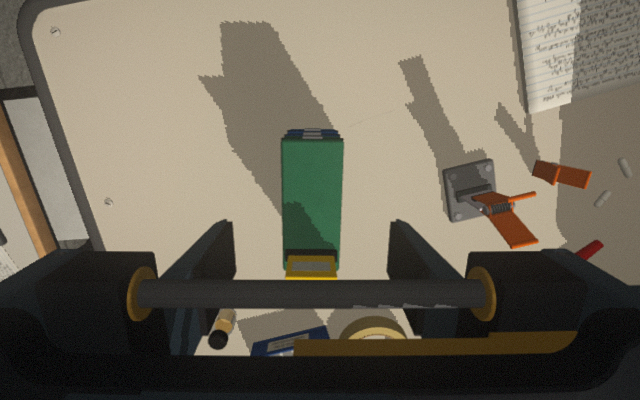

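```bash
python3 -m jog '[[0.09,0,0,0,0,0,0.18],[0.09,0,0,0,0,0,0.18],[0.09,0,0,0,0,0,0.18],[0.09,0,0,0,0,0,0.18],[0.09,0,0,0,0,0,0.18],[0.09,0,0,0,0,0,0.18],[0.09,0,0,0,0,0,0.18],[0.09,0,0,0,0,0,0.05]]'; python3 -c "
from h import *
delta([545,443,400],96.5)"
```

```text
time_s: 10.92
ee_pos: [494.6, 253.3, 401.8]
ee_rot: [-179.8, 0.1, 96.3]
force: [0.0, -0.1, -0.0]
gripper_width: 89.9
t10.93 pos [494.6 253.3 401.8] rpy [-1.7979e+02  7.0000e-02  9.6340e+01] w89.9 F [ 0.  -0.1 -0. ]
world d [ 50.4 189.7  -1.8] | turn rotvec [-0.0037  0.0013 -0.0028] | shift (m) tool axes before turn [0.1829 0.0711 0.0013] after turn [0.1827 0.0716 0.0018]
```

```bash
python3 -m jog '[[0.09,0.03,0.012,0,0,0,0],[0.09,0.045,0.018,0,0,0,0],[0.09,0.045,0.018,0,0,0,0],[0.09,0.04,0.015,0,0,0,0],[0.09,0.023,0.009,0,0,0,0],[0.09,0,0,0,0,0,0],[0.09,0,0,0,0,0,0],[0.09,0,0,0,0,0,0]]' ; python3 -c "
from h import *
g=vision.grab_frame('wrist'); cv2.imwrite('pics/w7.png',g['color']); np.save('pics/w7.npy',g,allow_pickle=True)
f=vision.grab_frame('top'); cv2.imwrite('pics/t7.png',f['color']); np.save('pics/t7.npy',f,allow_pickle=True)
delta([545,443,400],96.5)
lidfit(f,507,252,90,95,110,(45,95));"
```

```text
time_s: 11.92
ee_pos: [545.6, 442.3, 403.7]
ee_rot: [-180.0, 0.0, 96.4]
force: [-0.2, -0.5, -0.2]
gripper_width: 90.0
t12.03 pos [545.7 442.4 404.1] rpy [180.     0.    96.42] w90.1 F [-0.5 -0.4  0.5]
world d [-0.7  0.6 -4.1] | turn rotvec [ 0.0001  0.     -0.0014] | shift (m) tool axes before turn [ 0.0006 -0.0006  0.0041] after turn [ 0.0006 -0.0006  0.0041]
n 817 yaw -9.5 c [507.6 253.9] size [123.7  51.2] z 102.5
```

View pics/w7.png

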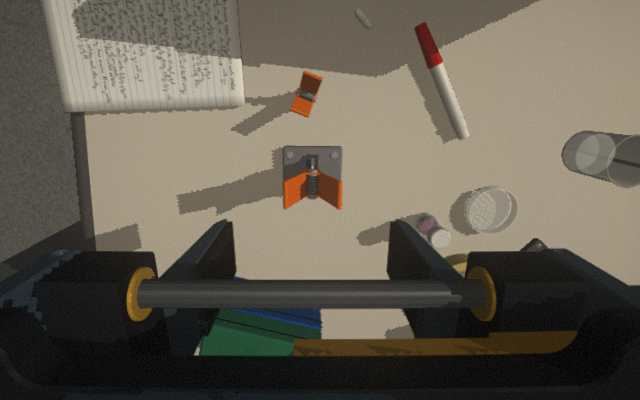

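View pics/t7.png

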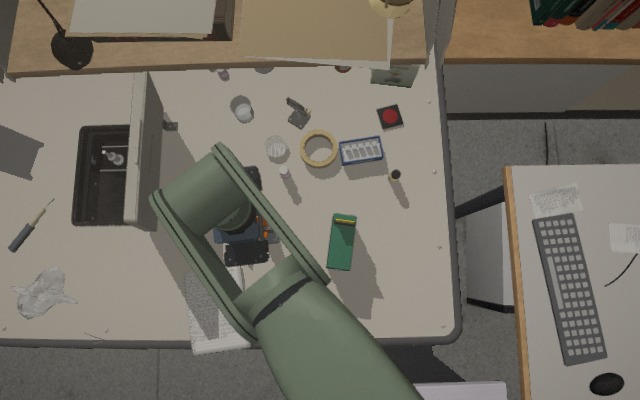

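Run:
```python
from h import *
g=np.load('pics/w7.npy',allow_pickle=True).item()
crop(g,260,60,360,240,4,'w7c.png')
c,uv=cloud(g); hsv=cv2.cvtColor(g["color"],cv2.COLOR_BGR2HSV)[uv[:,1],uv[:,0]]
R=Ro.from_euler("xyz",[180,0,96.42],degrees=True)
q=R.inv().apply(c-np.array([545.7,442.4,404.1]))
near=(abs(q[:,0])<50)&(abs(q[:,1])<50)
o=near&(hsv[:,0]<15)&(hsv[:,1]>130)&(c[:,2]>68)
p=q[o]; t=c[o][:,2]
print(o.sum(),"z",np.percentile(t,[1,99]),"x",np.percentile(p[:,0],[1,99]),"y",np.percentile(p[:,1],[1,99]))
for s in(-1,1):
    m=(p[:,1]*s>0)&(t>95); print(s,m.sum(),p[m].mean(0).round(1),"x",np.percentile(p[m][:,0],[2,98]).round(1))
    m=(p[:,1]*s>0); b=np.argmax(0)
    print("   line y vs z",np.polyfit(t[m],p[m][:,1],1), "x vs y",np.polyfit(p[m&(t>100)][:,1],p[m&(t>100)][:,0],1) if (m&(t>100)).sum()>5 else '')
b=near&(c[:,2]<20)&(c[:,2]>8); print("stand",cv2.minAreaRect(q[b][:,:2].astype(np.float32)))
```

```text
1415 z [ 69.02804181 328.66923405] x [-10.07866245  26.00099322] y [-49.31636834  47.51027979]
-1 340 [  4.9 -24.9 272.2] x [-10.   25.6]
   line y vs z [-0.13665679 -3.67609958] x vs y [-0.39419762 -5.0738546 ]
1 381 [  6.3  23.8 262.7] x [-9.5 26.2]
   line y vs z [0.11456583 4.50108297] x vs y [ 0.67082028 -9.96462055]
stand ((11.901226997375488, -1.0898933410644531), (40.519561767578125, 69.6209716796875), 0.3593357503414154)
```

View pics/w7c.png

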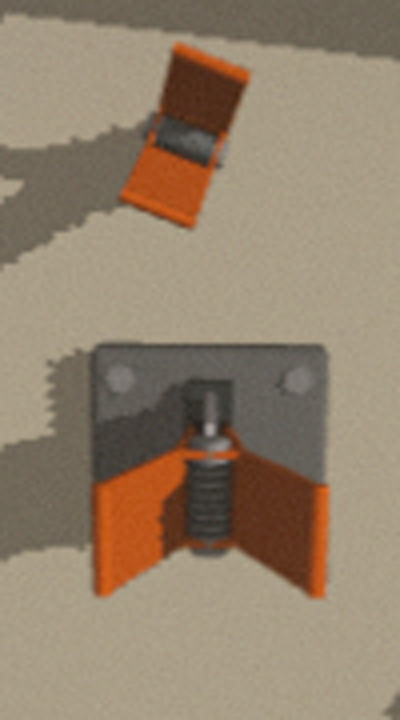

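Run:
```python
from h import *
g=np.load('pics/w7.npy',allow_pickle=True).item()
c,uv=cloud(g); hsv=cv2.cvtColor(g["color"],cv2.COLOR_BGR2HSV)[uv[:,1],uv[:,0]]
R=Ro.from_euler("xyz",[180,0,96.42],degrees=True)
q=R.inv().apply(c-np.array([545.7,442.4,404.1]))
o=(abs(q[:,0])<50)&(abs(q[:,1])<50)&(hsv[:,0]<15)&(hsv[:,1]>130)&(c[:,2]>68)&(c[:,2]<118)
p=q[o]; t=c[o][:,2]
print(o.sum(),"z",np.percentile(t,[1,99]),"x",np.percentile(p[:,0],[1,99]),"y",np.percentile(p[:,1],[1,99]))
for s in(-1,1):
    m=((p[:,1]+.5)*s>0); h=m&(t>102)
    print(s,h.sum(),p[h].mean(0).round(1),"x",np.percentile(p[h][:,0],[2,98]).round(1),np.percentile(p[m][:,0],[2,98]).round(1),"y(z)",np.polyfit(t[m],p[m][:,1],1))
```

```text
1304 z [ 68.95071361 110.68249396] x [-10.08151204  14.9484403 ] y [-26.00244055  25.06856851]
-1 195 [  3.  -23.5 296.5] x [-10.  15.] [-10.   14.9] y(z) [-0.45103253 24.9792053 ]
1 212 [  2.8  22.1 296.3] x [-10.1  14.7] [-9.5 14.6] y(z) [  0.459791   -27.43536106]
```

```bash
python3 -m jog '[[0.09,0.002,-0.0005,0.03,0,0,0],[0.09,0,0,0.04,0,0,0],[0.09,0,0,0.03,0,0,0],[0.09,0,0,0.014,0,0,0],[0.09,0,0,0.01,0,0,0],[0.09,0,0,0,0,0,0],[0.09,0,0,0,0,0,0]]' 18; python3 -c "
from h import *
g=vision.grab_frame('wrist'); cv2.imwrite('pics/w8.png',g['color']); np.save('pics/w8.npy',g,allow_pickle=True)
delta([545.2,444.2,280],96.5)"
```

```text
time_s: 12.9
ee_pos: [545.2, 445.5, 281.1]
ee_rot: [179.9, -0.1, 96.5]
force: [0.1, -0.3, 0.1]
gripper_width: 90.0
t12.95 pos [545.2 445.5 281.1] rpy [ 1.7989e+02 -7.0000e-02  9.6470e+01] w89.9 F [-0.4  0.1  0.4]
world d [-0.  -1.3 -1.1] | turn rotvec [ 0.002  -0.0013 -0.0004] | shift (m) tool axes before turn [-0.0013 -0.0001  0.0011] after turn [-0.0013 -0.0001  0.0011]
```

View pics/w8.png

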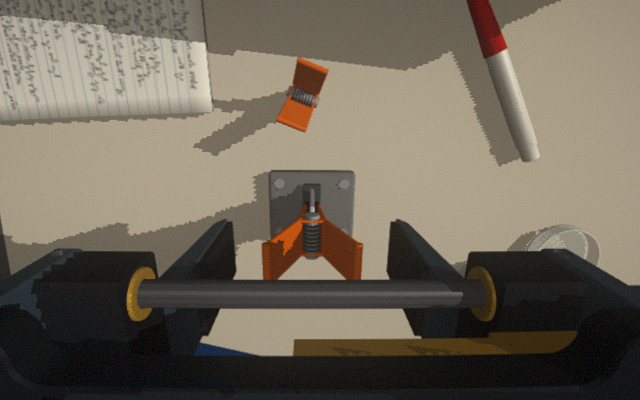

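```bash
python3 -m jog '[[0.06,0,0,0,0,0,0],[0.055,0,0,0,0,0,0],[0.045,0,0,0,0,0,0],[0.035,0,0,0,0,0,0],[0.025,0,0,0,0,0,0],[0.015,0,0,0,0,0,0],[0.01,0,0,0,0,0,0],[0.01,0,0,0,0,0,0]]' 20; python3 -c "
from h import *
g=vision.grab_frame('wrist'); cv2.imwrite('pics/w9.png',g['color'])
g=vision.grab_frame('scene'); crop(g,180,90,330,220,5,'s9.png')
delta([545.2,444.2,280],96.5)"
```

```text
time_s: 13.95
ee_pos: [546.0, 445.7, 283.7]
ee_rot: [179.6, -0.2, 96.5]
force: [2.0, -0.6, 12.2]
gripper_width: 21.4
t14.05 pos [546.  445.7 283.7] rpy [179.6   -0.2   96.48] w21.2 F [ 0.3 -0.6 11.3]
world d [-0.8 -1.5 -3.7] | turn rotvec [ 0.0069 -0.0035 -0.0004] | shift (m) tool axes before turn [-0.0014 -0.001   0.0037] after turn [-0.0014 -0.001   0.0037]
```

View pics/w9.png

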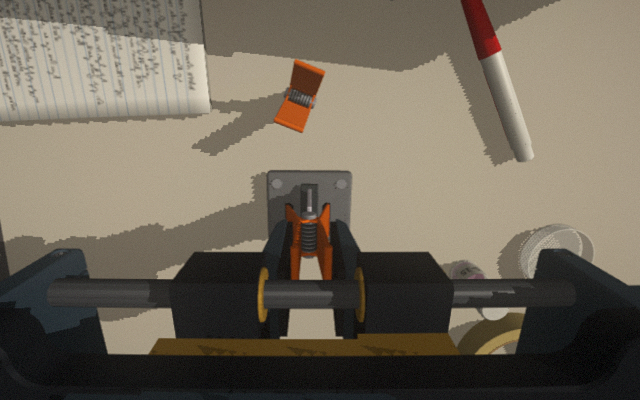

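View pics/s9.png

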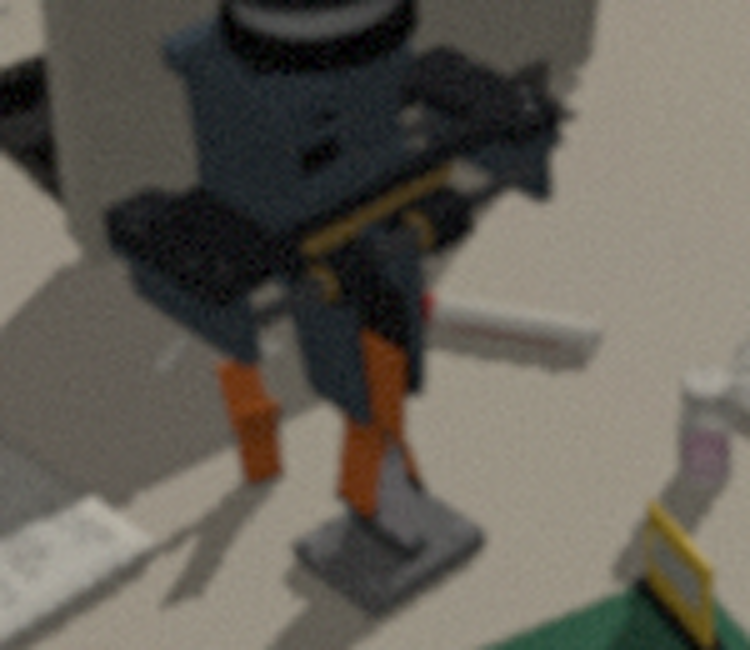

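```bash
python3 -m jog '[[0.01,0,0,-0.01,0,0,0],[0.01,0,0,-0.02,0,0,0],[0.01,0,0,-0.03,0,0,0],[0.01,0,0,-0.035,0,0,0],[0.01,0,0,-0.03,0,0,0],[0.01,0,0,-0.02,0,0,0],[0.01,0,0,0,0,0,0],[0.01,0,0,0,0,0,0]]' 20; python3 -c "
from h import *
g=vision.grab_frame('wrist'); cv2.imwrite('pics/w10.png',g['color']); np.save('pics/w10.npy',g,allow_pickle=True)
g=vision.grab_frame('scene'); crop(g,180,60,380,260,3,'s10.png'); np.save('pics/s10.npy',g,allow_pickle=True)
delta([545.2,444.2,280],96.5)"
```

```text
time_s: 15.05
ee_pos: [544.8, 445.2, 423.3]
ee_rot: [-179.9, 0.1, 96.5]
force: [-0.8, -0.2, -0.1]
gripper_width: 21.0
t15.15 pos [544.9 445.2 423. ] rpy [-1.7985e+02  9.0000e-02  9.6480e+01] w21.0 F [-0.6  0.1 -1.3]
world d [   0.3   -1.  -143. ] | turn rotvec [-0.0026  0.0016 -0.0004] | shift (m) tool axes before turn [-0.0008  0.0006  0.143 ] after turn [-0.0011  0.0002  0.143 ]
```

View pics/w10.png

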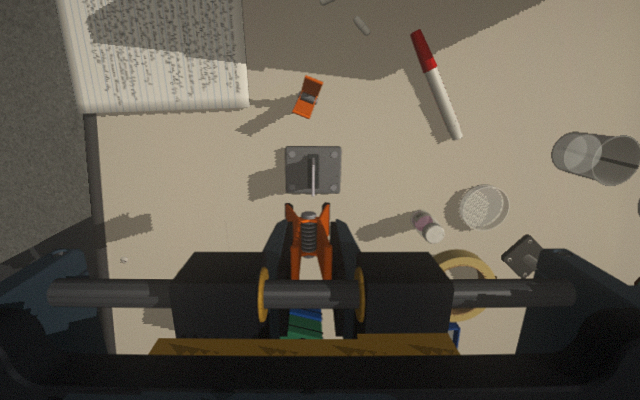

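View pics/s10.png

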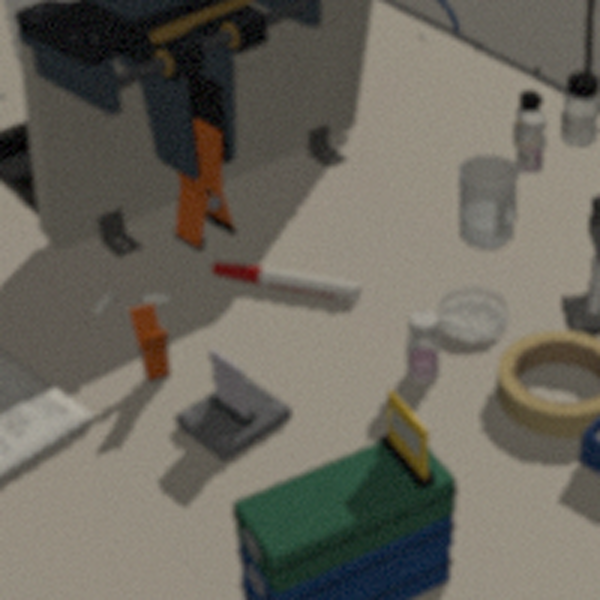

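```bash
python3 -m jog '[[0.01,0,0,0,0,0,0.09],[0.01,0,0,0,0,0,0.1],[0.01,0,0,0,0,0,0.072],[0.01,0,0,0,0,0,0]]' 20; python3 -c "
from h import *
f=np.load('pics/t7.npy',allow_pickle=True).item(); g=np.load('pics/s10.npy',allow_pickle=True).item()
for h in (f,g):
    c,uv=cloud(h); m=(np.hypot(c[:,0]-552,c[:,1]-246)<40)&(c[:,2]>125)&(c[:,2]<160)
    print(m.sum(),c[m].mean(0).round(1),[np.round(a,1) for a in cv2.minAreaRect(c[m][:,:2].astype(np.float32))],c[m][:,2].max())
lidfit(g,507,252,90,92,110,(45,95))
delta([552.2,246,423],81.5)"
```

```text
time_s: 15.65
ee_pos: [545.0, 445.3, 423.6]
ee_rot: [-179.9, 0.1, 81.5]
force: [0.3, 1.2, -0.6]
gripper_width: 21.3
47 [552.4 246.3 141.8] [array([553. , 245.6]), array([41.3,  3.8]), np.float64(81.6)] 150.2334119378786
131 [551.4 242.9 136.8] [array([552.4, 243.6]), array([43.7,  5. ]), np.float64(81.8)] 147.90497548170168
n 1338 yaw -9.2 c [504.7 248.1] size [122.3  50.1] z 100.1
t15.65 pos [545.  445.3 423.6] rpy [-1.7992e+02  8.0000e-02  8.1510e+01] w21.3 F [ 0.3  1.2 -0.6]
world d [   7.2 -199.3   -0.6] | turn rotvec [-0.0014  0.0014  0.0002] | shift (m) tool axes before turn [-0.196   0.0366  0.0008] after turn [-0.196   0.0366  0.0006]
```

```bash
python3 -m jog '[[0.01,-0.016,0.003,0,0,0,0],[0.01,-0.035,0.0065,0,0,0,0],[0.01,-0.045,0.0085,0,0,0,0],[0.01,-0.045,0.0085,0,0,0,0],[0.01,-0.035,0.0065,0,0,0,0],[0.01,-0.02,0.0036,0,0,0,0],[0.01,0,0,0,0,0,0],[0.01,0,0,0,0,0,0],[0.01,0,0,0,0,0,0]]' 20; python3 -c "
from h import *
g=vision.grab_frame('wrist'); cv2.imwrite('pics/w11.png',g['color']); np.save('pics/w11.npy',g,allow_pickle=True)
g=vision.grab_frame('scene'); crop(g,240,100,400,280,4,'s11.png'); np.save('pics/s11.npy',g,allow_pickle=True)
delta([552.2,246,381],81.5)"
```

```text
time_s: 16.77
ee_pos: [552.0, 247.2, 424.5]
ee_rot: [-180.0, -0.0, 81.6]
force: [0.1, 0.5, -0.5]
gripper_width: 20.9
t16.88 pos [552.  247.  424.5] rpy [-1.7999e+02 -1.0000e-02  8.1540e+01] w20.8 F [0.2 0.2 0.5]
world d [  0.2  -1.  -43.5] | turn rotvec [-0.0002 -0.0002  0.0007] | shift (m) tool axes before turn [-0.001   0.0003  0.0435] after turn [-0.001   0.0003  0.0435]
```

View pics/w11.png

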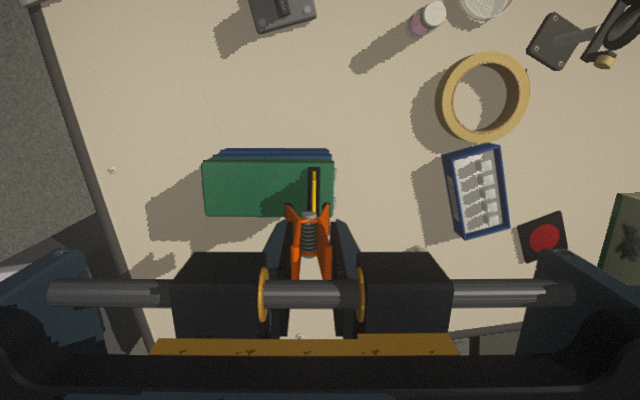

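View pics/s11.png

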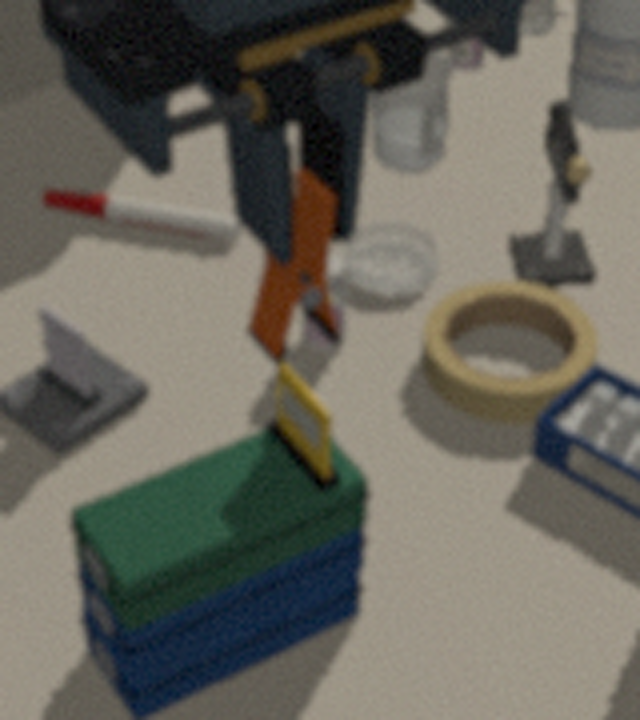

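Run:
```python
from h import *
g=np.load('pics/w11.npy',allow_pickle=True).item()
crop(g,260,150,370,290,5,'w11c.png')
c,uv=cloud(g); hsv=cv2.cvtColor(g["color"],cv2.COLOR_BGR2HSV)[uv[:,1],uv[:,0]]
R=Ro.from_euler("xyz",[180,0,81.54],degrees=True)
q=R.inv().apply(c-np.array([552,247,424.5]))
near=(abs(q[:,0])<60)&(abs(q[:,1])<40)
m=near&(c[:,2]>138)&(c[:,2]<156)&(hsv[:,0]>16)&(hsv[:,0]<40); print("card top",m.sum(),q[m].mean(0).round(1),np.percentile(q[m],[2,98],axis=0).round(1).tolist())
o=near&(hsv[:,0]<15)&(hsv[:,1]>130)&(c[:,2]>165)&(c[:,2]<275)
p=q[o];z=c[o][:,2]; print(o.sum(),z.min(),z.max())
for a in range(165,275,10):
    s=p[(z>a)&(z<a+10)]
    if len(s)>15: print(a,len(s),"y",np.percentile(s[:,1],[2,98]).round(1),"neg max/pos min",s[s[:,1]<0][:,1].max().round(1) if (s[:,1]<0).any() else '',s[s[:,1]>0][:,1].min().round(1) if (s[:,1]>0).any() else '',"x",np.percentile(s[:,0],[2,98]).round(1))
```

```text
card top 100 [  6.5   0.6 279.3] [[-7.5, -0.3, 277.7], [19.3, 1.4, 283.4]]
1746 177.81850086746826 264.8518720279533
175 69 y [-20.   11.8] neg max/pos min -16.8 9.1 x [-13.6  10.8]
185 138 y [-19.1  10.6] neg max/pos min -14.6 7.2 x [-9.7 10.9]
195 99 y [-16.2   7.9] neg max/pos min -11.6 4.9 x [-1.1 11. ]
205 223 y [-13.    6.2] neg max/pos min -0.4 0.3 x [-13.8  11. ]
215 146 y [-10.4   5.1] neg max/pos min -6.6 0.9 x [-12.9  11.2]
225 170 y [-10.6   6.5] neg max/pos min -8.0 3.2 x [-9.8 11.4]
235 178 y [-10.7   7.2] neg max/pos min -8.2 4.1 x [-10.1  11.6]
245 211 y [-11.2   9.4] neg max/pos min -7.1 5.1 x [-7.5 11.6]
255 512 y [-11.3   9.5] neg max/pos min -7.1 5.2 x [-6.5 11.9]
```

View pics/w11c.png

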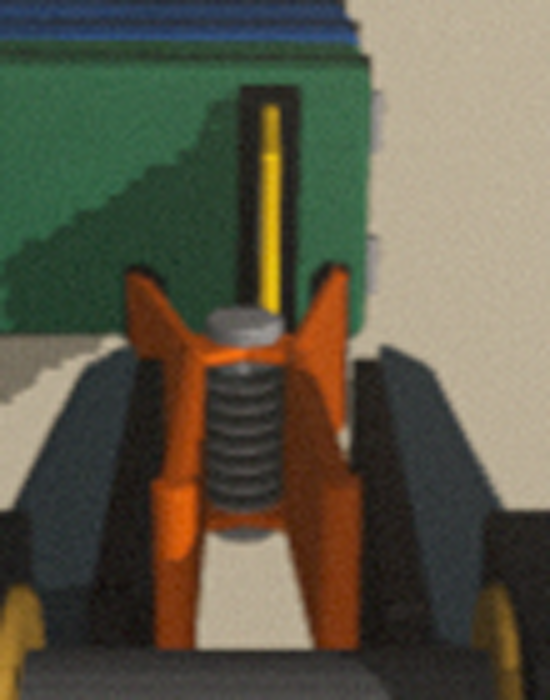

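```bash
python3 -m jog '[[0.01,-0.001,0.0045,0.005,0,0,0],[0.01,0,0,0.01,0,0,0],[0.01,0,0,0.005,0,0,0],[0.01,0,0,0,0,0,0],[0.01,0,0,0,0,0,0]]' 20
cat > m.py <<'E'
from h import *
import sys
k=sys.argv[1]
g=vision.grab_frame('wrist'); crop(g,260,110,370,290,4,f'w{k}.png')
s=status.state()
f=vision.grab_frame('scene'); crop(f,240,100,400,280,4,f's{k}.png')
delta([552.2,246,381],81.5)
c,uv=cloud(g); hsv=cv2.cvtColor(g["color"],cv2.COLOR_BGR2HSV)[uv[:,1],uv[:,0]]
R=Ro.from_euler("xyz",[180,0,s["ee_rot"][2]],degrees=True)
q=R.inv().apply(c-s["ee_pos"])
near=(abs(q[:,0])<60)&(abs(q[:,1])<40)
m=near&(c[:,2]>138)&(c[:,2]<152)&(hsv[:,0]>16)&(hsv[:,0]<40)
if m.sum()>5: print("card top",m.sum(),q[m].mean(0).round(1),np.percentile(q[m],[2,98],axis=0).round(1).tolist())
o=near&(hsv[:,0]<15)&(hsv[:,1]>130)&(q[:,2]>155)&(q[:,2]<255); p=q[o]
for a in range(155,255,10):
    t=p[(p[:,2]>a)&(p[:,2]<a+10)]
    if len(t)>15: print(a,len(t),"y",np.percentile(t[:,1],[2,98]).round(1),"mid",np.percentile(t[:,1],[2,98]).mean().round(1),"x",np.percentile(t[:,0],[2,98]).round(1))
E
python3 m.py 12
```

```text
time_s: 17.5
ee_pos: [556.4, 244.4, 404.9]
ee_rot: [180.0, -0.0, 81.5]
force: [0.1, 0.3, -0.8]
gripper_width: 20.8
t17.60 pos [556.4 244.4 405.1] rpy [ 1.7996e+02 -3.0000e-02  8.1460e+01] w20.9 F [ 0.1 -0.2 -0.3]
world d [ -4.2   1.6 -24.1] | turn rotvec [ 0.0006 -0.0005 -0.0007] | shift (m) tool axes before turn [ 0.001  -0.0044  0.0241] after turn [ 0.001  -0.0044  0.0241]
card top 91 [ 11.4  -4.  259.9] [[-0.3, -4.9, 258.3], [21.5, -2.5, 265.2]]
155 46 y [-11.3   9.6] mid -0.9 x [-1.3 13. ]
165 625 y [-11.2   9.5] mid -0.8 x [-6.7 11.3]
175 160 y [-10.8   7.7] mid -1.5 x [-10.5  11.3]
185 176 y [-10.5   6.9] mid -1.8 x [-10.2  11.1]
195 135 y [-10.6   5.7] mid -2.4 x [-10.7  11.1]
205 243 y [-11.1   4.9] mid -3.1 x [-14.1  10.9]
215 111 y [-14.4   7.2] mid -3.6 x [-2.  10.8]
225 117 y [-17.1   9.7] mid -3.7 x [-6.  10.7]
235 125 y [-19.8  11.8] mid -4.0 x [-12.2  10.7]
```

View pics/w12.png

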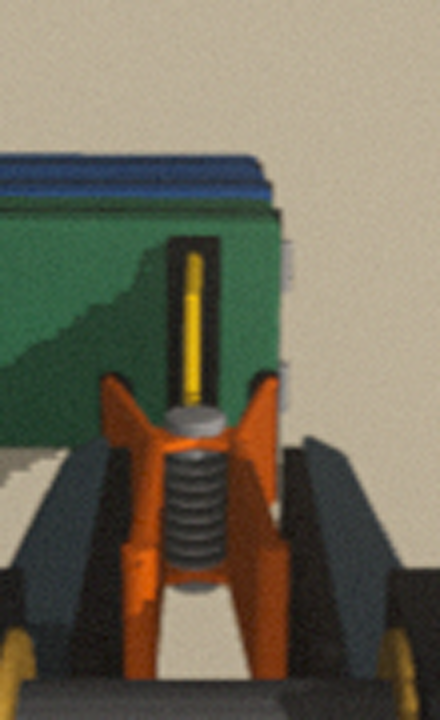

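View pics/s12.png

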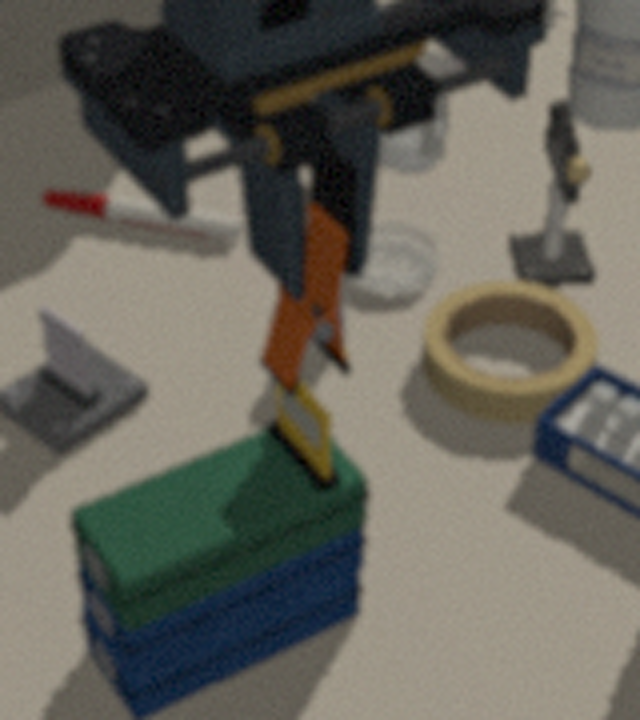

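```bash
python3 -m jog '[[0.01,0,0,0.006,0,0,0],[0.01,0,0,0.006,0,0,0],[0.01,0,0,0.006,0,0,0],[0.01,0,0,0.005,0,0,0],[0.01,0,0,0,0,0,0],[0.01,0,0,0,0,0,0],[0.01,0,0,0,0,0,0]]' 20; python3 m.py 13
```

```text
time_s: 18.48
ee_pos: [556.4, 244.4, 382.0]
ee_rot: [180.0, -0.0, 81.5]
force: [-0.1, 0.0, -0.6]
gripper_width: 20.9
t18.57 pos [556.4 244.4 382. ] rpy [ 1.7998e+02 -2.0000e-02  8.1460e+01] w21.3 F [-1.5  0.  -1.1]
world d [-4.2  1.6 -1. ] | turn rotvec [ 0.0004 -0.0003 -0.0007] | shift (m) tool axes before turn [ 0.001  -0.0044  0.001 ] after turn [ 0.001  -0.0044  0.001 ]
card top 94 [ 14.3  -4.5 237.3] [[3.3, -19.9, 235.4], [21.3, 7.1, 242.9]]
155 46 y [-11.2   9.6] mid -0.8 x [-0.8 12. ]
165 626 y [-11.1   9.6] mid -0.8 x [-6.7 11.5]
175 164 y [-10.6   7.9] mid -1.3 x [-10.3  11.4]
185 170 y [-10.7   6.9] mid -1.9 x [-10.   11.4]
195 136 y [-10.3   5.7] mid -2.3 x [-11.  11.]
205 243 y [-11.1   5. ] mid -3.1 x [-14.1  11. ]
215 109 y [-14.4   7.2] mid -3.6 x [-1.8 10.9]
225 117 y [-17.    9.8] mid -3.6 x [-5.1 10.9]
235 133 y [-19.8  11.9] mid -3.9 x [-12.6  10.7]
```

View pics/w13.png

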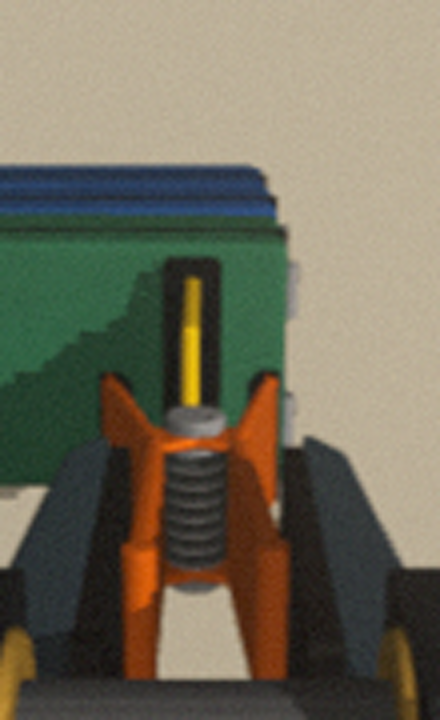

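View pics/s13.png

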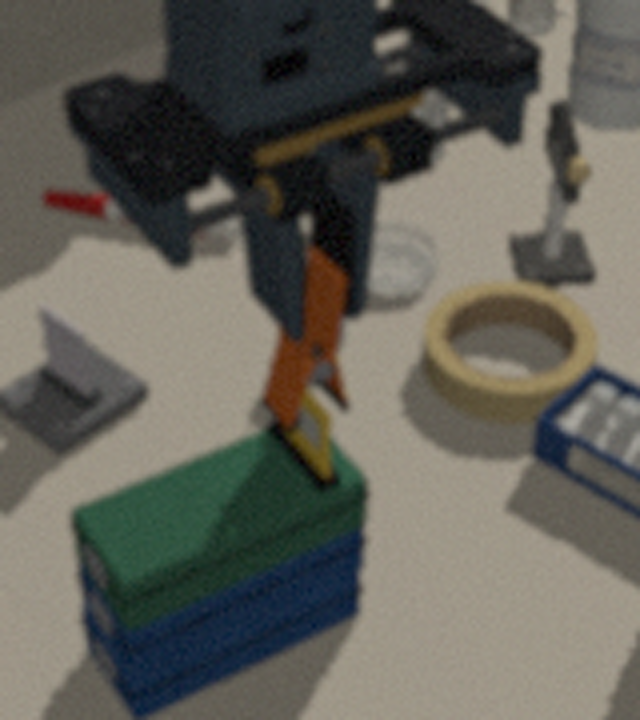

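```bash
python3 -m jog '[[0.01,0,-0.0004,0.0025,0,0,0],[0.01,0,0,0,0,0,0],[0.01,0,0,0,0,0,0],[0.01,0,0,0,0,0,0],[0.01,0,0,0,0,0,0],[0.01,0,0,0,0,0,0],[0.01,0,0,0,0,0,0],[0.01,0,0,0,0,0,0]]' 20; python3 m.py 14 | head -4
python3 - <<'E'
from h import *
f=vision.grab_frame('top'); cv2.imwrite('pics/t14.png',f['color'])
lidfit(f,507,252,90,95,110,(45,95)); print(status.state()["qvel"].round(2),status.state()["force"])
g=vision.grab_frame('scene'); lidfit(g,507,252,90,92,110,(45,95))
E
```

```text
time_s: 19.58
ee_pos: [556.0, 244.4, 379.2]
ee_rot: [-180.0, -0.0, 81.5]
force: [0.4, -0.0, -0.9]
gripper_width: 21.1
t19.68 pos [556.  244.5 379.2] rpy [-1.800e+02 -1.000e-02  8.147e+01] w20.9 F [-0.9 -0.3  0.3]
world d [-3.8  1.5  1.8] | turn rotvec [-0.     -0.0001 -0.0006] | shift (m) tool axes before turn [ 0.001  -0.0039 -0.0018] after turn [ 0.001  -0.0039 -0.0018]
card top 88 [ 15.3  -3.2 234.6] [[7.9, -4.5, 232.5], [21.5, 7.1, 240.2]]
155 47 y [-11.3   9.5] mid -0.9 x [-0.3 13.4]
n 206 yaw -9.8 c [459.2 263.8] size [25.  47.1] z 102.5
[-0.12  0.02 -0.03 -0.   -0.06  0.01] [ 0.47166135 -1.05139587 -0.83186574]
n 1334 yaw -8.8 c [504.3 248.1] size [121.8  50.2] z 100.0
```

View pics/w14.png

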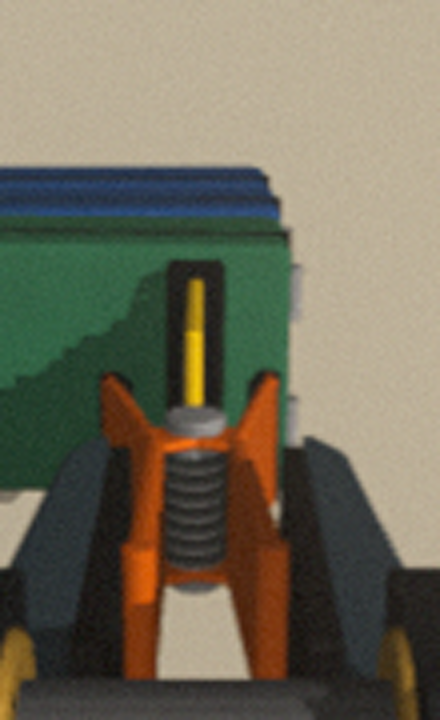

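View pics/s14.png

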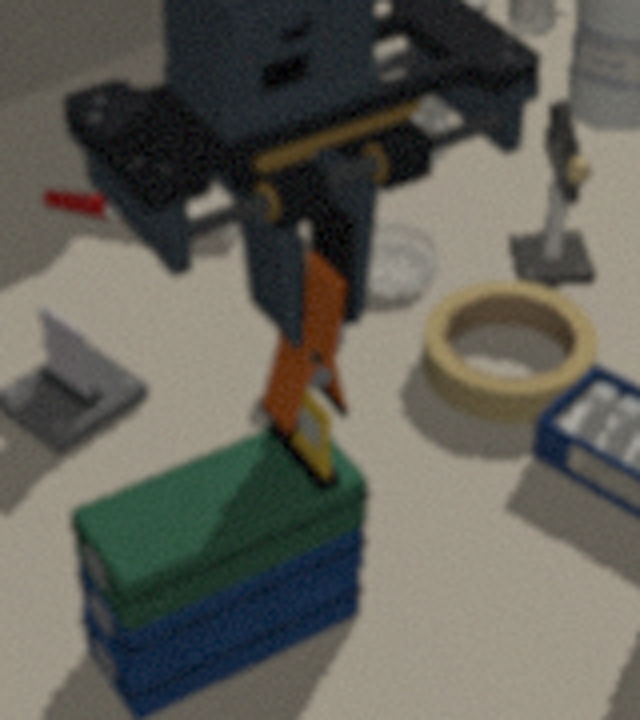

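```bash
python3 -c "
from workcell import ticket; print(ticket.job_done())"
```

```text
the job is handed in; nothing more can be done
None
```

The green case is on the blue column and released. The gripper is holding the larger orange clip fully open around the middle of the card's top edge. I handed the job in at about 20 s of the 48 s allowed; no verdict is reported.

My last checks:

- **Column:** after release, the top camera put the green case within about 1 mm and 1° of where it had measured the upper blue case. The scene camera later showed the green case had not moved.
- **Clip spread:** the finger opening is 21 mm, which is the fully squeezed width.
- **Clip position:** the mouth is about 16 mm below the card edge, worked out from the tool height. It is within about 1 mm of centred across the card and 1 to 2 mm along it. I see no contact in the pictures, and the force reading is at noise level.
- **Vials and tape roll:** I did not re-measure them. The pictures show nothing near the path, and those in view look unmoved.

Two readings were off:

- **Clip tilt:** the clip leans about 2–3° in the fingers, well under the 14° limit. I made up for it by shifting the tool about 4 mm.
- **Top camera at the end:** the arm hid most of the column, so its final lid fit was unusable. The final column check rests on the scene camera alone. The cameras also disagree by about 2–5 mm in y, so I used relative measurements.

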